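# Take the drum out of the bench winch

### The job

Take the aluminium drum out of the green bench winch so that another size can be fitted: slide it along its axis against the sprung cup until its square brass plug is out of the drive socket, then tilt the plug end up and draw the drum out slantwise through the opening between the side plates, without forcing it. Finish with the drum still in the gripper, held still, level and well clear above the winch; leave the crank and the other things on the bench as they are.

Things in the scene. Friction and masses are not known exactly. Their poses are not given: they have to be found in the camera images.
- winch: Green cast-iron bench winch, bolted down. Origin on the bench under the drum; y along the drum axis to the crank end, z up. Base plate 12 mm thick. Two upright side plates 12 mm thick, 164 mm wide (x), tops 122 mm up; inner faces at y = +85 (drive plate) and -92 mm (tail plate). Drum axis 85 mm up. Outside are a spring housing (to y = -158 mm) and a ratchet and crank (to y = +191 mm)
- frame_top (a point): Point above the winch's origin, level with the tops of the side plates (122 mm up), in the opening the drum must leave by: 177 mm long between the plates (along the winch's y) and 128 mm wide between two 12 mm tie bars that run along y at x = -70 and +70 mm, 114 mm up
- drum: Loose turned aluminium drum on a steel arbor, 0.3 to 0.5 kg, like a small rolling pin, 181 mm long. Origin on its axis mid-barrel (centre of mass within 5 mm); y axis from round nose to square plug. Barrel 32 mm in diameter, 98 mm long between two flanges 50 mm in diameter, 6 mm thick. Starts level in the winch, plug 12 mm deep in the socket, nose 12 mm deep in the cup. Grip the barrel from above
- drum_plug (a point): Tip of the drum's 12 mm square brass plug, on its axis, 97 mm from the drum's origin
- drum_nose (a point): Tip of the drum's 12 mm round nose, on its axis, 84 mm from the drum's origin the other way; ball-ended (6 mm radius), it sits at the bottom of the sprung cup and pivots there about the ball centre, 78 mm from the origin
- tail_cup (a joint): Travel (m) of the sprung cup in the tail plate: 0 with the drum in, grows as the drum pushes it back to the winch's -y, stop 0.021; rests at -0.004 with the drum out. Pushes 5 N at 0, 0.35 N more per mm. Cone 12 mm deep, 14 mm wide inside at the bottom, 24 mm at the rim (32 outside): the nose can tilt 35 degrees in it. 14 to 17 mm frees the plug. The cup follows the nose as it is drawn away
- crank (a joint): Crank and drive socket, rad: 0 at the start, held by a stiff ratchet; the crank reaches out and downwards on the winch's +x side. To be left alone
- pulley_block: Brass pulley block 70 x 46 x 24 mm with a hook (to x = 77 mm), lying flat on the bench; origin under the sheave. Bystander
- mass_a: Black iron hooked mass, 44 mm in diameter, 85 mm high with its hook, standing; origin under its middle. Bystander
- mass_b: Second black iron hooked mass, same as the first. Bystander
- spool: White ceramic spool 54 mm in diameter, 50 mm high, standing; origin under its middle. Bystander
- drive_socket (a point): Middle of the mouth of the square drive socket, flush with the drive plate's inner face (winch y = +85 mm, 85 mm up); 15 mm square, 12.5 mm deep, opening towards the drum
There are look-alikes about, which are no part of the job. Several things have the shape of the drum; the one meant has the colours described above.

How it is judged:
By the outcome, as a careful person would: the job done as asked, in the order asked, and still so for the second after the job is handed in, while the arm keeps its last pose, push and grip.
It also fails if it takes over 35 s, if anything falls off the work surface, if the arm or the gripper's body presses on something with over 40 N, if the wrist force passes 120 N, or if a joint passes its speed limit or range.

### The arm

A 7-joint arm with a two-finger parallel gripper is mounted at the origin on the work surface. World frame = base frame: x ahead of the robot, y to its left, z up, the work surface at z = 0. Lengths are in mm, angles in rad, forces in N, time in s.
With the tool pointing down it reaches from about 425 to 800 mm from the base axis. Payload 8.3 kg.
Tool frame: the origin (TCP) lies on the centre line of the jaws, within the pads' length; the fingertips stand 8 mm ahead of it and the grasp point (between the pads) lies 11 mm behind it (ctrl.tips_ahead is the distance from the TCP to the fingertips, in mm); z points along the fingers, y is the line along which they close (so a half turn about z gives the same grasp; the last joint's range is limited). The gripper opens to 85 mm and grips with 20 to 120 N. Pads are 22 mm wide; open, the fingers measure 114 mm over their backs; the gripper's body (76 mm by 85 mm) begins 54 mm behind the grasp point. The pads swing forward as they close: fully open they stand 13 mm farther back than shut.
Start: joints at [1.097, 0.383, 0.016, 1.37, -0.006, 1.388, -0.046], TCP at [249.623, -572.968, 239.279] pointing down, gripper open.
Joint ranges: [-2.95, 2.95], [-0.25, 2.06], [-1.52, 1.56], [0.18, 2.33], [-1.44, 4.58], [0.02, 2.06], [-3.01, 3.01]. Speed limits (rad/s): [2.39, 2.39, 3.01, 3.01, 3.14, 3.14, 3.14].

### API

Orientations are given as a rotation vector (axis times angle).
In Python, from plant import ctrl gives the robot as it stands.
- The arm moves only by the tool carry_out, never from a script. Its argument "series" is a list of rows, each a list of 7 numbers: the shift along the tool's x, y, z in cm, then the turn, a rotation vector about the tool's x, y, z in rad, then the finger opening in cm, from 0 to 8.54. In form: [[dx, dy, dz, wx, wy, wz, claw], ...]. A call has 1 to 20 rows; each row is the pose to reach, as a shift and turn from the pose commanded when the call began, along the tool's axes at that moment; what a row does not reach only later rows make up. A row lasts 1/8 s, in which the tool goes at most 62.5 mm and 10.7 degrees, less where a joint would pass 70% of its speed; a pose out of reach is approached as far as the arm can. A call with a gripper value outside its range is refused whole. The fingers move at their own pace and stop on an object; "grip_force" is the grip in N (left out, the last holds). Time passes only in rows, so rows that repeat a pose let the fingers close. It gives the time, the measured TCP pose, the force, the opening and the grip force at its end, in the units of the state.
- ctrl.sense(): the state, without advancing time (a new reading comes with each control period).
- ctrl.get_image(name): name is "side" or "top"; returns (picture, depth): 400x640x3 uint8, red, green, blue; 400x640 float32, mm along the optical axis (not along the pixel's ray), 0 where there is no reading.
- ctrl.camera_info(name): a dict with "K" (3x3 intrinsics, pixels), "k1" (the pictures are not rectified: a ray, as slopes to the right and down, at radius r is drawn at 1 + k1 r^2 times it, then the intrinsics apply), "rvec" (rotation vector, rad) and "tvec" (3), from world to camera coordinates, as OpenCV has them. Camera axes: x right, y down, z forward; pixel columns grow to the right and rows downward; lengths in mm; the calibration is good to about 2 mm. A picture is of the moment at which its call begins. camera_info takes no time and is no camera call.
- ctrl.sign_off(): hands the job in; it is judged then, once.
Trained networks look in the newest picture that a camera, given by its name, has taken for a name from the list of things; names that differ only in an ending like _2 or _b are one class to them, and where a whole thing is asked for, a point or a joint stands for the part that bears it (a point fixed in the world has none). Each returns a list of dicts, best first, with "score" (0 to 1); they miss things now and then, are a little off and sometimes report something else, mostly with a low value. They report only what shows in the picture. A call takes as long as a camera call. They do not tell look-alikes from the thing itself.
- ctrl.masks_of(label, camera): "pixels" (400x640 bool, what is visible of it) and "bbox" ([left, top, right, bottom] in pixels, round what is visible of it).
The state is a dict: "t": time; "qpos": joint angles; "qd": joint speeds; "joint_efforts": joint torques, N m; "tcp_pos": TCP position; "ee_rot": TCP orientation; "ft_force": force on the tool from outside, world axes, zero at the start; "torque": the same for the moment, N m; "grip_width": finger opening in mm; "finger_force": force on a finger pad.
Only numpy, scipy, OpenCV 4.12 (cv2) and the standard library are available. Lean on these libraries where they do the work, as an engineer would, in place of code of your own. Each camera call takes 0.05 s, during which the arm holds its last target. There are 200 camera calls.

## Working session

There is one attempt and no reset: what is moved stays moved. The work goes in short steps, Python scripts to look and compute and a tool call to move; the robot and the scene stay as the last step left them, time stands still between calls to the robot, and variables do not carry over. Pictures are saved under pics/ and viewed, at most 10 in all, crops included, and the job is handed in when it is done.

Besides the shell and the picture viewer there is one more tool, called by a JSON object that holds its "name" and its "arguments". carry_out: Moves the arm, as the interface text tells. Its arguments: {"type":"object","properties":{"series":{"type":"array"},"grip_force":{"type":"number"}},"required":["series"]}

```bash
mkdir -p pics
cat > h.py <<'E'
import numpy as np, cv2
from scipy.spatial.transform import Rotation as R
from plant import ctrl
def cloud(name,depth):
    c=ctrl.camera_info(name);K=np.array(c['K']);k1=c['k1']
    v,u=np.mgrid[0:400,0:640]
    xd=(u-K[0,2])/K[0,0];yd=(v-K[1,2])/K[1,1]
    x,y=xd.copy(),yd.copy()
    for _ in range(10):
        f=1+k1*(x*x+y*y);x,y=xd/f,yd/f
    P=np.stack([x*depth,y*depth,depth],-1)
    M=R.from_rotvec(np.ravel(c['rvec'])).as_matrix()
    W=(P-np.ravel(c['tvec']))@M
    W[depth<=0]=np.nan
    return W
def snap(name,fn=None):
    im,d=ctrl.get_image(name)
    if fn: cv2.imwrite('pics/'+fn,im[:,:,::-1])
    return im,d,cloud(name,d)
E
python3 - <<'E'
from h import *
for n in('top','side'):
    im,d,W=snap(n,n+'0.png')
    np.save(n+'W.npy',W);np.save(n+'I.npy',im)
    for l in('drum','winch'):
        for m in ctrl.masks_of(l,n):
            p=W[m['pixels']];print(n,l,round(m['score'],2),m['bbox'],m['pixels'].sum(),np.round(np.nanmedian(p,0)),im[m['pixels']].mean(0).round())
s=ctrl.sense();print(s['tcp_pos'],s['ee_rot'],s['t'],R.from_rotvec(s['ee_rot']).as_matrix().round(3))
E
```

```text
top drum 0.91 [412.7, 194.8, 445.7, 264.5] 859 [ 497. -283.   36.] [85. 64. 44.]
top drum 0.67 [287.0, 176.0, 344.4, 211.6] 752 [588.   1.  96.] [186. 188. 186.]
top drum 0.62 [345.5, 286.6, 413.4, 318.7] 765 [ 319. -150.   37.] [ 86. 100. 180.]
top winch 0.95 [240.3, 139.5, 379.2, 249.0] 7050 [587.  -7.  14.] [ 93. 122.  98.]
top winch 0.33 [288.6, 171.7, 347.2, 210.2] 732 [592.  -4.  96.] [188. 191. 188.]
side drum 0.71 [415.5, 193.7, 460.1, 232.8] 692 [ 319. -140.   36.] [ 58. 109. 198.]
side drum 0.69 [305.3, 175.6, 324.0, 214.2] 595 [594. -11.  96.] [204. 207. 207.]
side drum 0.64 [356.3, 151.3, 421.3, 170.7] 620 [ 500. -276.   31.] [71. 64. 56.]
side drum 0.39 [274.6, 153.1, 352.5, 273.5] 6872 [581.  45.  64.] [ 94. 135. 113.]
side winch 0.84 [275.0, 151.2, 354.4, 273.1] 6993 [581.  44.  62.] [ 96. 136. 113.]
[ 249.55698706 -572.8140137   238.94256427] [-3.07484206e+00 -6.40693939e-01  1.84838307e-04] 0.3 [[ 0.917  0.399 -0.   ]
 [ 0.399 -0.917  0.001]
 [ 0.    -0.001 -1.   ]]
```

View pics/top0.png

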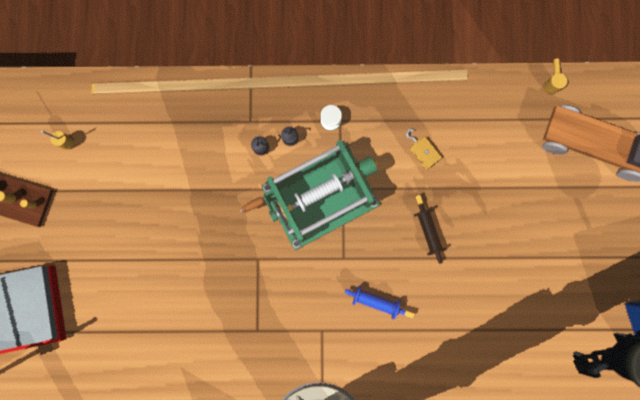

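View pics/side0.png

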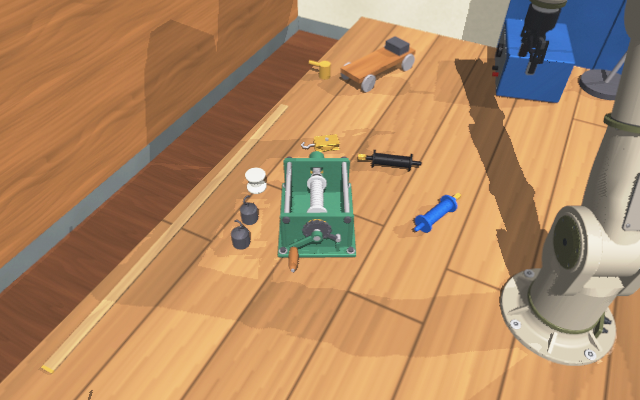

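The top view shows the silver drum in the green winch at about (320,192), with the crank end at left (255,204) and the spring housing at right (368,167). The blue (380,302) and black (431,230) drums are look-alikes. The side view agrees: drum at (316,190), crank handle at (293,262).

```bash
cat > fit.py <<'E'
from h import *
from scipy.optimize import least_squares
out={}
for n in('top','side'):
    W=np.load(n+'W.npy');I=np.load(n+'I.npy').astype(float)
    sel=np.isfinite(W[...,0])&(abs(W[...,0]-590)<170)&(abs(W[...,1])<170)
    hi=sel&(W[...,2]>111)&(W[...,2]<135)
    P=W[hi];r=cv2.minAreaRect(P[:,:2].astype(np.float32));print(n,'rect',r,len(P))
    g=P[np.abs(P[:,2]-122)<6]
    # drum: silver pixels inside, not tie bars
    sat=I.max(-1)-I.min(-1)
    dm=sel&(sat<25)&(I.mean(-1)>110)&(W[...,2]>75)&(W[...,2]<113)&(np.hypot(W[...,0]-590,W[...,1]+3)<75)
    D=W[dm];
    c=np.median(D,0);D=D[np.linalg.norm(D[:,:2]-c[:2],axis=1)<75]
    u,s,v=np.linalg.svd(D[:,:2]-D[:,:2].mean(0),full_matrices=False)
    a=v[0]*np.sign(v[0][1]);t=(D[:,:2]-D[:,:2].mean(0))@a
    print(n,'drum mean',D.mean(0),'axis',a,'yaw',np.degrees(np.arctan2(-a[0],a[1])),'ext',np.percentile(t,[0,1,99,100]),len(D),s)
    out[n]=(P,D)
# barrel+flange profile
Pa=np.vstack([out[n][0] for n in out]);
print(cv2.minAreaRect(Pa[:,:2].astype(np.float32)))
for n in out:
    P,D=out[n]
    a=np.array([-np.sin(np.radians(24)),np.cos(np.radians(24))])
    t=D[:,:2]@a;c=t.mean()
    print(n,'t0',c,[(int(b),int(D[(t-c>=b)&(t-c<b+5),2].max(initial=0)),((t-c>=b)&(t-c<b+5)).sum()) for b in range(-80,80,5)])
E
python3 fit.py
```

```text
top rect ((601.737548828125, -21.576004028320312), (170.1881561279297, 256.5163269042969), 27.464662551879883) 1640
top drum mean [591.23813634  -6.68892389  96.32704397] axis [-0.45832644  0.88878393] yaw 27.279168237295888 ext [-70.81420307 -69.39449939  63.06111595  72.26132061] 649 [919.36540579 245.19455136]
side rect ((591.870361328125, -5.016510009765625), (169.84356689453125, 223.13137817382812), 27.45926284790039) 1465
side drum mean [592.44021612  -5.83566223  95.91835669] axis [-0.45960425  0.88812383] yaw 27.3615732597085 ext [-71.01985818 -68.30143391  58.13495686  59.31194835] 545 [910.30733729 265.0196919 ]
((600.7320556640625, -20.660507202148438), (171.14279174804688, 259.0670471191406), 27.45926284790039)
top t0 -246.58885086985032 [(-80, 0, np.int64(0)), (-75, 102, np.int64(5)), (-70, 91, np.int64(11)), (-65, 90, np.int64(3)), (-60, 90, np.int64(3)), (-55, 109, np.int64(28)), (-50, 109, np.int64(42)), (-45, 100, np.int64(27)), (-40, 101, np.int64(23)), (-35, 102, np.int64(27)), (-30, 101, np.int64(25)), (-25, 100, np.int64(26)), (-20, 102, np.int64(28)), (-15, 101,
[... 569 characters left out ...]
.int64(0)), (-60, 102, np.int64(2)), (-55, 106, np.int64(24)), (-50, 108, np.int64(78)), (-45, 102, np.int64(26)), (-40, 99, np.int64(17)), (-35, 101, np.int64(17)), (-30, 99, np.int64(14)), (-25, 100, np.int64(17)), (-20, 101, np.int64(20)), (-15, 99, np.int64(18)), (-10, 100, np.int64(18)), (-5, 100, np.int64(23)), (0, 100, np.int64(15)), (5, 100, np.int64(15)), (10, 100, np.int64(25)), (15, 99, np.int64(15)), (20, 101, np.int64(22)), (25, 100, np.int64(17)), (30, 101, np.int64(21)), (35, 111, np.int64(19)), (40, 98, np.int64(4)), (45, 103, np.int64(4)), (50, 108, np.int64(43)), (55, 109, np.int64(64)), (60, 0, np.int64(0)), (65, 0, np.int64(0)), (70, 0, np.int64(0)), (75, 0, np.int64(0))]
```

Run:
```python
import cv2
a=cv2.imread('pics/top0.png')[130:260,230:390];b=cv2.imread('pics/side0.png')[145:280,265:365]
a=cv2.resize(a,None,fx=3,fy=3,interpolation=2);b=cv2.resize(b,(300,390),interpolation=2)
cv2.imwrite('pics/crop0.png',cv2.hconcat([a,b]))
```

```text
(no output)
```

View pics/crop0.png

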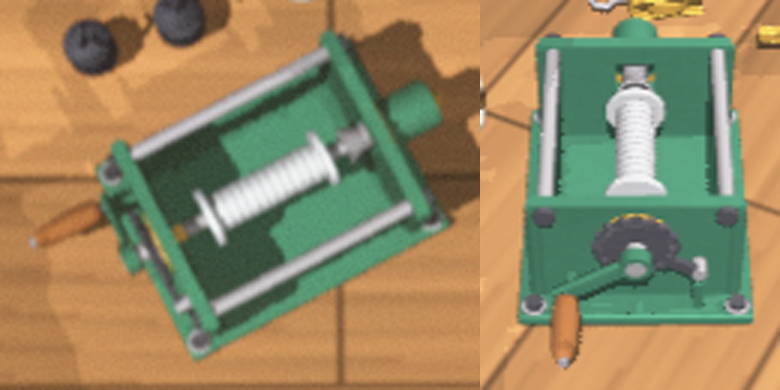

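The crop confirms it: silver drum with its brass plug at the crank side (lower left) and the cup at the upper right, yaw about 27.4°. Next I refine the origin and work out the approach.

```bash
cat >> fit.py <<'E'
print('----')
th=np.radians(27.4);ax=np.array([-np.sin(th),np.cos(th)]);xx=np.array([np.cos(th),np.sin(th)]);c0=np.array([592,-5.])
for n in('top','side'):
    W=np.load(n+'W.npy')
    Q=np.stack([(W[...,:2]-c0)@xx,(W[...,:2]-c0)@ax,W[...,2]],-1).reshape(-1,3);Q=Q[np.isfinite(Q[:,0])]
    pl=Q[(abs(Q[:,2]-122)<4)&(abs(Q[:,0])<60)&(abs(Q[:,1])<125)]
    for s in(-1,1):
        y=pl[pl[:,1]*s>70,1];print(n,'plate',s,np.percentile(y,[5,50,95]).round(1),len(y))
    tb=Q[(Q[:,2]>110)&(Q[:,2]<123)&(abs(Q[:,1])<75)]
    for s in(-1,1):
        x=tb[(tb[:,0]*s>55)&(tb[:,0]*s<90)];print(n,'bar',s,np.percentile(x[:,0],[5,50,95]).round(1),'slope',np.polyfit(x[:,1],x[:,0],1)[0].round(4))
    b=Q[(abs(Q[:,1])<45)&(abs(Q[:,0])<22)&(Q[:,2]>80)]
    f=least_squares(lambda p:np.hypot(b[:,0]-p[0]-p[2]*b[:,1],b[:,2]-p[1])-16,[0,85,0],loss='soft_l1');print(n,'barrel x,z,slope',f.x.round(3))
    fl=Q[(abs(Q[:,0])<25)&(Q[:,2]>103.5)&(Q[:,2]<115)&(abs(Q[:,1])<70)]
    print(n,'flange y',[np.percentile(fl[fl[:,1]*s>35,1],[5,50,95]).round(1) for s in(-1,1)])
E
python3 fit.py | sed -n '/----/,$p'
```

```text
----
top plate -1 [-103.8  -98.3  -92.7] 240
top plate 1 [85.1 90.8 96.2] 246
top bar -1 [-74.6 -69.6 -63.9] slope -0.0008
top bar 1 [65.1 70.  75.6] slope -0.0026
top barrel x,z,slope [ 8.5300e-01  8.3263e+01 -3.0000e-03]
top flange y [array([-54.6, -52. , -49.4]), array([49.3, 52.4, 54.7])]
side plate -1 [-104.   -96.3  -90.2] 195
side plate 1 [86.6 92.9 98.5] 240
side bar -1 [-75.4 -70.1 -64.9] slope 0.0004
side bar 1 [64.2 69.3 74.8] slope -0.0011
side barrel x,z,slope [-0.509 82.697 -0.   ]
side flange y [array([-52.3, -50.5, -47.4]), array([50.6, 53.7, 57.4])]
```

```bash
cat >> h.py <<'E'
th=np.radians(27.4)
WR=np.array([[np.cos(th),-np.sin(th),0],[np.sin(th),np.cos(th),0],[0,0,1]]);WO=np.array([592,-5,0.])
DOWN=WR@np.array([[0,1,0],[1,0,0],[0,0,-1.]])  # tool x=winch y, tool y=winch x
def to_tool(p,Rt,p0=None,R0=None):
    s=ctrl.sense();p0=s['tcp_pos'] if p0 is None else p0;R0=R.from_rotvec(s['ee_rot']).as_matrix() if R0 is None else R0
    return np.r_[R0.T@(np.array(p)-p0)/10,R.from_matrix(R0.T@Rt).as_rotvec()].round(3)
def state():
    s=ctrl.sense();Rm=R.from_rotvec(s['ee_rot']).as_matrix()
    print('t',s['t'],'tcp winch',(WR.T@(s['tcp_pos']-WO)).round(1),'rot err to DOWN(tool)',R.from_matrix(DOWN.T@Rm).as_rotvec().round(3))
    print('F winch',(WR.T@s['ft_force']).round(1),'M',(WR.T@s['torque']).round(2),'w',s['grip_width'],'ff',s['finger_force'],'q',np.round(s['qpos'],2))
E
python3 -c "
from h import *
print(to_tool(WO+[0,0,215],DOWN))"
```

```text
[ 5.4072e+01 -3.8377e+01  2.4230e+00 -1.0000e-03 -1.0000e-03 -1.6380e+00]
```

{"name": "carry_out", "arguments": {"series": [[54.07, -38.38, 2.4, 0, 0, -1.638, 6], [54.07, -38.38, 2.4, 0, 0, -1.638, 6], [54.07, -38.38, 2.4, 0, 0, -1.638, 6], [54.07, -38.38, 2.4, 0, 0, -1.638, 6], [54.07, -38.38, 2.4, 0, 0, -1.638, 6], [54.07, -38.38, 2.4, 0, 0, -1.638, 6], [54.07, -38.38, 2.4, 0, 0, -1.638, 6], [54.07, -38.38, 2.4, 0, 0, -1.638, 6], [54.07, -38.38, 2.4, 0, 0, -1.638, 6], [54.07, -38.38, 2.4, 0, 0, -1.638, 6], [54.07, -38.38, 2.4, 0, 0, -1.638, 6], [54.07, -38.38, 2.4, 0, 0, -1.638, 6], [54.07, -38.38, 2.4, 0, 0, -1.638, 6], [54.07, -38.38, 2.4, 0, 0, -1.638, 6], [54.07, -38.38, 2.4, 0, 0, -1.638, 6], [54.07, -38.38, 2.4, 0, 0, -1.638, 6]], "grip_force": 60}}

```text
t: 2.3
tcp_pos: [591.9, -5.9, 215.5]
ee_rot: [1.634, 2.683, -0.0]
ft_force: [0.3, -0.7, -0.3]
grip_width: 59.8
finger_force: 0.0
```

```bash
python3 -c "
from h import *
state();print(to_tool(WO+[0,0,74],DOWN))"
```

```text
t 2.3 tcp winch [ -0.5  -0.8 215.5] rot err to DOWN(tool) [-0.    -0.     0.001]
F winch [-0.1 -0.7 -0.3] M [ 0.   -0.01 -0.05] w 59.82265249772601 ff 0.0 q [ 0.38  0.38 -0.56  1.48  0.2   1.34  0.28]
[ 8.3000e-02  4.6000e-02  1.4151e+01  0.0000e+00  0.0000e+00 -1.0000e-03]
```

{"name": "carry_out", "arguments": {"series": [[0.05, 0, 4, 0, 0, 0, 6], [0.05, 0, 8, 0, 0, 0, 6], [0.05, 0, 10.5, 0, 0, 0, 6], [0.05, 0, 12.5, 0, 0, 0, 6], [0.05, 0, 13.5, 0, 0, 0, 6], [0.05, 0, 14.1, 0, 0, 0, 6], [0.05, 0, 14.1, 0, 0, 0, 6], [0.05, 0, 14.1, 0, 0, 0, 6]]}}

```text
t: 3.3
tcp_pos: [592.3, -4.7, 75.2]
ee_rot: [1.632, 2.683, 0.001]
ft_force: [-0.1, 0.7, 0.4]
grip_width: 60.1
finger_force: 0.0
```

```bash
python3 -c "
from h import *
state()
a=snap('top')[0][130:260,230:390];b=snap('side')[0][110:280,240:380]
a=cv2.resize(a,None,fx=2.5,fy=2.5);b=cv2.resize(b,(268,325))
cv2.imwrite('pics/c1.png',cv2.hconcat([a,b])[:,:,::-1])"
```

```text
t 3.3 tcp winch [ 0.5  0.1 75.2] rot err to DOWN(tool) [-0.001 -0.001  0.   ]
F winch [0.2 0.6 0.4] M [-0.01  0.01  0.04] w 60.05913829419937 ff 0.0 q [ 0.35  0.5  -0.53  1.65  0.28  1.07  0.22]
```

View pics/c1.png

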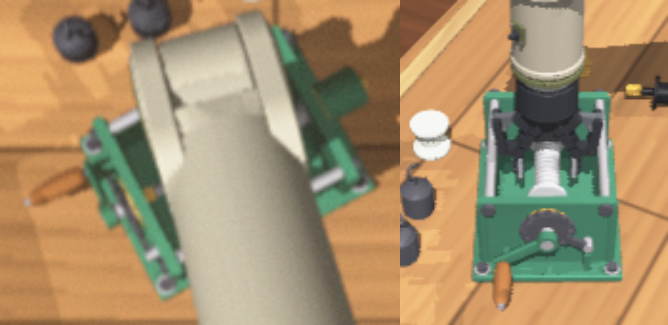

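The side picture shows the open fingers straddling the drum barrel at about (545,165), clear of the tie bars. I close the gripper.

{"name": "carry_out", "arguments": {"series": [[0, 0, 0, 0, 0, 0, 4], [0, 0, 0, 0, 0, 0, 3], [0, 0, 0, 0, 0, 0, 2.5], [0, 0, 0, 0, 0, 0, 2.5], [0, 0, 0, 0, 0, 0, 2.5], [0, 0, 0, 0, 0, 0, 2.5]], "grip_force": 60}}

```text
t: 4.15
tcp_pos: [592.0, -4.7, 74.6]
ee_rot: [1.632, 2.684, 0.0]
ft_force: [-2.3, -0.6, 4.0]
grip_width: 30.4
finger_force: 59.0
```

```bash
python3 -c "
from h import *
state()"
```

```text
t 4.15 tcp winch [ 0.1  0.2 74.6] rot err to DOWN(tool) [-0. -0.  0.]
F winch [-2.3  0.5  4. ] M [ 0.16  0.38 -0.2 ] w 30.392215717963786 ff 59.01229441165924 q [ 0.35  0.5  -0.53  1.65  0.28  1.07  0.22]
```

{"name": "carry_out", "arguments": {"series": [[-0.3, 0, 0, 0, 0, 0, 2.5], [-0.6, 0, 0, 0, 0, 0, 2.5], [-0.9, 0, 0, 0, 0, 0, 2.5], [-1.2, 0, 0, 0, 0, 0, 2.5], [-1.4, 0, 0, 0, 0, 0, 2.5], [-1.55, 0, 0, 0, 0, 0, 2.5], [-1.55, 0, 0, 0, 0, 0, 2.5], [-1.55, 0, 0, 0, 0, 0, 2.5]]}}

```text
t: 5.15
tcp_pos: [597.3, -14.8, 74.4]
ee_rot: [-1.626, -2.683, -0.002]
ft_force: [-8.8, 8.6, 9.7]
grip_width: 29.8
finger_force: 59.8
```

```bash
python3 -c "
from h import *
state()
im,d,W=snap('top','t2.png')
np.save('t2W.npy',W)
a=im[130:260,230:390];im,d,W=snap('side');b=im[110:280,240:380]
np.save('s2W.npy',W)
a=cv2.resize(a,None,fx=2.5,fy=2.5);b=cv2.resize(b,(396,325)[:1]+(325,)) if 0 else cv2.resize(b,(390,325))
cv2.imwrite('pics/c2.png',cv2.hconcat([a,b])[:,:,::-1])
for n,f in(('top','t2W'),('side','s2W')):
    W=np.load(f+'.npy');Q=((W-WO)@WR).reshape(-1,3);Q=Q[np.isfinite(Q[:,0])]
    fl=Q[(abs(Q[:,0])<25)&(Q[:,2]>103.5)&(Q[:,2]<115)&(Q[:,1]>25)&(Q[:,1]<75)]
    print(n,len(fl),np.percentile(fl[:,1],[5,50,95]))
"
```

```text
t 5.15 tcp winch [  0.2 -11.1  74.4] rot err to DOWN(tool) [ 0.001  0.005 -0.003]
F winch [-3.9 11.7  9.7] M [ 2.33  1.03 -0.38] w 29.834239261962267 ff 59.806931018829346 q [ 0.37  0.51 -0.52  1.63  0.28  1.08  0.25]Traceback (most recent call last):
  File "<string>", line 13, in <module>
    print(n,len(fl),np.percentile(fl[:,1],[5,50,95]))
                    ~~~~~~~~~~~~~^^^^^^^^^^^^^^^^^^^
    return _quantile_unchecked(
        a, q, axis, out, overwrite_input, method, keepdims, weights)
    return _ureduce(a,
                    func=_quantile_ureduce_func,
    ...<5 lines>...
                    overwrite_input=overwrite_input,
                    method=method)
    r = func(a, **kwargs)
    result = _quantile(arr,
                       quantiles=q,
    ...<2 lines>...
                       out=out,
                       weights=wgt)
    slices_having_nans = np.isnan(arr[-1, ...])
                                  ~~~^^^^^^^^^
IndexError: index -1 is out of bounds for axis 0 with size 0
```

View pics/c2.png

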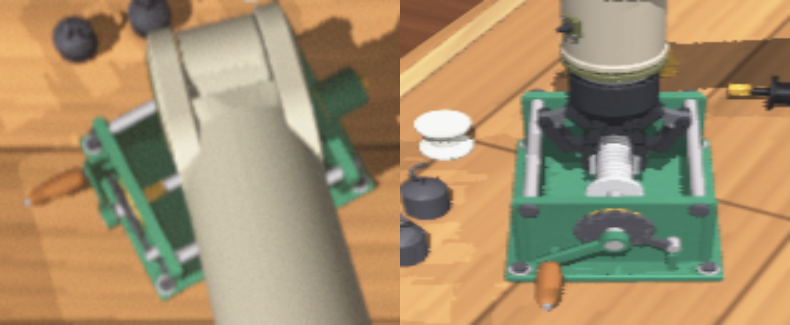

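The side picture shows the drum shifted towards the tail with the gripper still on it. The TCP has moved only 11 mm because the arm gives under the spring, so I check the flange position.

```bash
python3 -c "
from h import *
W=np.load('s2W.npy');W0=np.load('sideW.npy')
for w in(W0,W):
    Q=((w-WO)@WR).reshape(-1,3);Q=Q[np.isfinite(Q[:,0])]
    fl=Q[(abs(Q[:,0])<23)&(Q[:,2]>60)&(Q[:,2]<112)&(Q[:,1]>20)&(Q[:,1]<75)]
    print(len(fl),np.histogram(fl[:,1],np.arange(20,76,3)),fl[fl[:,1]>30,2].max())
"
```

```text
195 (array([11, 15,  9, 12, 13,  9,  9,  1,  1,  3, 26, 63, 23,  0,  0,  0,  0,
        0]), array([20, 23, 26, 29, 32, 35, 38, 41, 44, 47, 50, 53, 56, 59, 62, 65, 68,
       71, 74])) 109.37870008770744
212 (array([11, 15,  6,  0,  0,  5, 15, 81, 66,  6,  5,  1,  1,  0,  0,  0,  0,
        0]), array([20, 23, 26, 29, 32, 35, 38, 41, 44, 47, 50, 53, 56, 59, 62, 65, 68,
       71, 74])) 109.29994776661319
```

{"name": "carry_out", "arguments": {"series": [[-0.2, 0, -0.1, 0, 0, 0, 2.5], [-0.4, 0, -0.2, 0, 0, 0, 2.5], [-0.5, 0, -0.25, 0, 0, 0, 2.5], [-0.5, 0, -0.25, 0, 0, 0, 2.5]]}}

```text
t: 5.75
tcp_pos: [598.8, -19.0, 74.9]
ee_rot: [-1.624, -2.682, -0.001]
ft_force: [-5.1, 9.0, -3.7]
grip_width: 30.2
finger_force: 59.5
```

```bash
python3 -c "
from h import *
state()
W=snap('side')[2]
Q=((W-WO)@WR).reshape(-1,3);Q=Q[np.isfinite(Q[:,0])]
fl=Q[(abs(Q[:,0])<23)&(Q[:,2]>60)&(Q[:,2]<112)&(Q[:,1]>20)&(Q[:,1]<75)]
print(np.histogram(fl[:,1],np.arange(20,76,3)),fl[fl[:,1]>30,2].max())
"
```

```text
t 5.75 tcp winch [ -0.4 -15.5  74.9] rot err to DOWN(tool) [ 0.003  0.006 -0.004]
F winch [-0.4 10.4 -3.7] M [ 1.98  0.04 -0.03] w 30.188624323137578 ff 59.49682831764221 q [ 0.37  0.52 -0.52  1.62  0.28  1.08  0.26]
(array([  9,   4,   1,   0,   9,  44, 119,  21,   4,   4,   4,   3,   0,
         0,   0,   0,   0,   0]), array([20, 23, 26, 29, 32, 35, 38, 41, 44, 47, 50, 53, 56, 59, 62, 65, 68,
       71, 74])) 110.87776304955436
```

The plug is now free: slide about 15.5 mm, axial force about 10 N, vertical force just the drum's weight. Next I tilt about the ball centre in the cup, with a firmer grip.

{"name": "carry_out", "arguments": {"series": [[0, 0, 0, 0, 0, 0, 2.5], [0, 0, 0, 0, 0, 0, 2.5], [0.04, 0, -0.34, 0, 0.044, 0, 2.5], [0.07, 0, -0.68, 0, 0.087, 0, 2.5], [0.07, 0, -1.03, 0, 0.131, 0, 2.5], [0.07, 0, -1.37, 0, 0.175, 0, 2.5], [0.05, 0, -1.71, 0, 0.218, 0, 2.5], [0.02, 0, -2.06, 0, 0.262, 0, 2.5], [0.02, 0, -2.06, 0, 0.262, 0, 2.5]], "grip_force": 100}}

```text
t: 6.92
tcp_pos: [599.5, -19.9, 96.4]
ee_rot: [-1.506, -2.483, -0.201]
ft_force: [-5.9, 7.8, -0.6]
grip_width: 29.9
finger_force: 99.3
```

```bash
python3 -c "
from h import *
state()
im,d,W=snap('side');b=im[90:280,230:390];a=snap('top')[0][130:260,230:390]
cv2.imwrite('pics/c3.png',cv2.hconcat([cv2.resize(b,(400,475)),cv2.resize(a,(400,475))])[:,:,::-1])
"
```

```text
t 6.925 tcp winch [ -0.2 -16.7  96.4] rot err to DOWN(tool) [ 0.002  0.269 -0.002]
F winch [-1.7  9.6 -0.6] M [1.59 0.22 0.01] w 29.860632837357606 ff 99.27071571350098 q [ 0.5   0.62 -0.58  1.46  0.09  1.27  0.44]
```

View pics/c3.png

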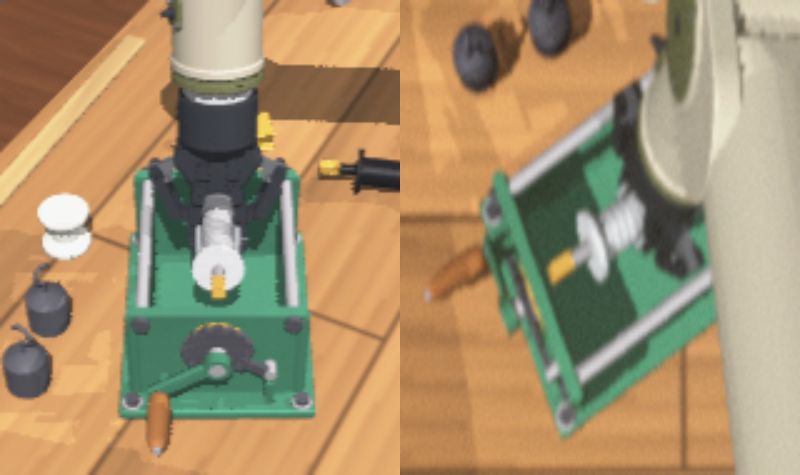

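The plug (side crop (217,285), top crop (562,265)) is out of the socket and lifted, and the crank has not moved. I go on to 30° of tilt.

{"name": "carry_out", "arguments": {"series": [[0.04, 0, -0.34, 0, 0.044, 0, 2.5], [0.07, 0, -0.68, 0, 0.087, 0, 2.5], [0.07, 0, -1.03, 0, 0.131, 0, 2.5], [0.07, 0, -1.37, 0, 0.175, 0, 2.5], [0.05, 0, -1.71, 0, 0.218, 0, 2.5], [0.02, 0, -2.06, 0, 0.262, 0, 2.5], [0.02, 0, -2.06, 0, 0.262, 0, 2.5]]}}

```text
t: 7.9
tcp_pos: [602.1, -24.6, 116.5]
ee_rot: [-1.381, -2.276, -0.373]
ft_force: [-5.7, 8.3, -0.6]
grip_width: 29.4
finger_force: 99.2
```

```bash
python3 -c "
from h import *
state()
W=snap('top')[2]
Q=((W-WO)@WR);m=np.isfinite(Q[...,0])&(abs(Q[...,0])<8)&(Q[...,1]>25)&(Q[...,1]<75)&(Q[...,2]>125)&(Q[...,2]<200)
print(Q[m].round()[::6])
"
```

```text
t 7.9 tcp winch [-1.000e-01 -2.210e+01  1.165e+02] rot err to DOWN(tool) [ 0.002  0.531 -0.002]
F winch [-1.2 10.  -0.6] M [1.28 0.25 0.03] w 29.41523930241306 ff 99.24951195716858 q [ 0.58  0.76 -0.61  1.29 -0.04  1.48  0.54]
[[  5.  26. 156.]
 [  5.  38. 169.]
 [ -1.  26. 162.]
 [  1.  35. 164.]
 [  5.  50. 178.]
 [ -0.  38. 168.]
 [ -5.  26. 156.]
 [  0.  45. 173.]
 [ -5.  33. 163.]
 [  2.  54. 177.]
 [ -4.  42. 173.]
 [ -8.  28. 142.]
 [ -3.  50. 175.]
 [ -8.  31. 133.]
 [ -6.  49. 175.]
 [ -5.  59. 169.]]
```

{"name": "carry_out", "arguments": {"series": [[0.7, 0, 0, 0, 0, 0, 2.5], [1.4, 0, 0, 0, 0, 0, 2.5], [2.1, 0, 0, 0, 0, 0, 2.5], [2.8, 0, 0, 0, 0, 0, 2.5], [3.5, 0, 0, 0, 0, 0, 2.5], [4.2, 0, 0, 0, 0, 0, 2.5], [5, 0, 0, 0, 0, 0, 2.5], [6, 0, 0, 0, 0, 0, 2.5], [6, 0, 0, 0, 0, 0, 2.5]]}}

```text
t: 9.07
tcp_pos: [579.7, 19.8, 148.5]
ee_rot: [-1.386, -2.283, -0.373]
ft_force: [0.1, -0.2, -3.9]
grip_width: 29.6
finger_force: 101.5
```

```bash
python3 -c "
from h import *
state()
im=snap('side')[0];b=im[60:280,220:400]
cv2.imwrite('pics/c4.png',cv2.resize(b,(490,600))[:,:,::-1])
s=ctrl.sense();Rm=R.from_rotvec(s['ee_rot']).as_matrix();print(Rm.T@[0,0,12])
"
```

```text
t 9.075 tcp winch [  0.5  27.7 148.5] rot err to DOWN(tool) [-0.001  0.523 -0.001]
F winch [ 0.  -0.2 -3.9] M [-1.01  0.02  0.02] w 29.592208756356378 ff 101.48968935012817 q [ 0.57  0.67 -0.64  1.37 -0.08  1.46  0.49]
[ 5.99670534e+00  8.62576063e-03 -1.03942027e+01]
```

View pics/c4.png

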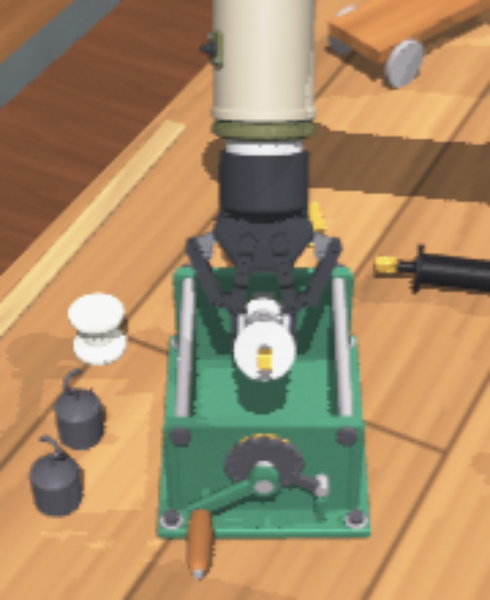

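The drum's nose is out of the cup and the force is just its weight (3.9 N). The picture shows the drum at (265,350), tilted and free between the plates. I raise it, then level it.

{"name": "carry_out", "arguments": {"series": [[1, 0, -1.7, 0, 0, 0, 2.5], [2.5, 0, -4.3, 0, 0, 0, 2.5], [4, 0, -6.9, 0, 0, 0, 2.5], [5.5, 0, -9.5, 0, 0, 0, 2.5], [7, 0, -12.1, 0, 0, 0, 2.5], [7.5, 0, -13, 0, 0, 0, 2.5], [7, 0, -13.3, 0, -0.09, 0, 2.5], [6.5, 0, -13.6, 0, -0.18, 0, 2.5], [6.1, 0, -13.8, 0, -0.27, 0, 2.5], [5.7, 0, -14, 0, -0.36, 0, 2.5], [5.4, 0, -14.2, 0, -0.45, 0, 2.5], [5.3, 0, -14.25, 0, -0.5, 0, 2.5], [5.3, 0, -14.25, 0, -0.523, 0, 2.5], [5.3, 0, -14.25, 0, -0.523, 0, 2.5], [5.3, 0, -14.25, 0, -0.523, 0, 2.5], [5.3, 0, -14.25, 0, -0.523, 0, 2.5], [5.3, 0, -14.25, 0, -0.523, 0, 2.5]]}}

```text
t: 11.25
tcp_pos: [591.4, -4.1, 297.1]
ee_rot: [-1.633, -2.682, -0.001]
ft_force: [-0.2, -0.1, -4.2]
grip_width: 29.6
finger_force: 101.2
```

```bash
python3 -c "
from h import *
state()
for n in('side','top'):
    im,d,W=snap(n);Q=(W-WO)@WR
    if n=='side': cv2.imwrite('pics/c5.png',im[:300,200:440].repeat(2,0).repeat(2,1)[:,:,::-1])
    m=np.isfinite(Q[...,0])&(abs(Q[...,0])<30)&(abs(Q[...,1])<115)&(Q[...,2]>250)&(Q[...,2]<345)
    q=Q[m]
    for b in range(-100,110,10):
        k=q[(q[:,1]>=b)&(q[:,1]<b+10)]
        if len(k): print(n,b,len(k),k[:,2].max().round(),k[:,2].min().round())
"
```

```text
t 11.25 tcp winch [-2.000e-01  1.100e+00  2.971e+02] rot err to DOWN(tool) [0.    0.002 0.001]
F winch [-0.2  0.  -4.2] M [-0.06 -0.02  0.01] w 29.552077498910627 ff 101.22129678726196 q [ 0.41  0.35 -0.62  1.34  0.2   1.51  0.28]
side -60 6 316.0 313.0
side -50 40 320.0 309.0
side -40 36 320.0 309.0
side -30 33 320.0 308.0
side -20 34 320.0 310.0
side -10 52 345.0 310.0
side 0 128 344.0 292.0
side 10 182 345.0 293.0
side 20 41 322.0 307.0
side 30 23 324.0 315.0
side 40 8 330.0 315.0
side 50 327 333.0 282.0
side 60 19 315.0 290.0
side 70 13 315.0 311.0
side 80 18 315.0 312.0
side 90 42 317.0 300.0
side 100 2 313.0 306.0
top 70 15 319.0 312.0
top 80 33 317.0 307.0
top 90 28 319.0 299.0
```

View pics/c5.png

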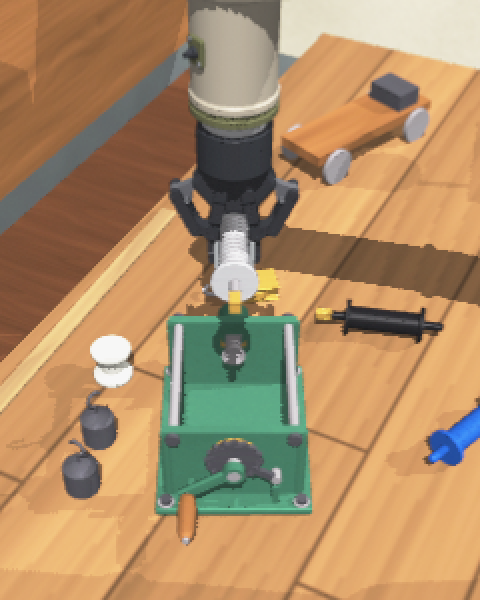

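The picture shows the drum held level above the empty winch at (235,265), with the cup empty at (232,345) and the crank and bystanders unchanged. I do a quick tilt fit before signing off.

```bash
python3 -c "
from h import *
from scipy.optimize import least_squares
W=snap('side')[2];Q=((W-WO)@WR).reshape(-1,3);Q=Q[np.isfinite(Q[:,0])]
r=lambda p,q:np.hypot(q[:,0]-p[0]-p[1]*q[:,1],q[:,2]-p[2]-p[3]*q[:,1])
b=Q[(abs(Q[:,0])<20)&(Q[:,1]>-45)&(Q[:,1]<47)&(Q[:,2]>285)&(Q[:,2]<335)&((Q[:,1]<-14)|(Q[:,1]>18))]
f=least_squares(lambda p:r(p,b)-16,[0,0,308,0],loss='soft_l1');print('barrel',f.x.round(3),len(b))
fl=Q[(abs(Q[:,0])<26)&(Q[:,1]>48)&(Q[:,1]<62)&(Q[:,2]>280)&(Q[:,2]<336)]
print('flange slope y(z)',np.polyfit(fl[:,2],fl[:,1],1),(fl.max(0)+fl.min(0))/2)
state()
"
```

```text
barrel [-1.12200e+00 -3.00000e-03  3.04192e+02  5.10000e-02] 188
flange slope y(z) [-5.57002695e-02  7.29750767e+01] [ -1.32699442  55.36787526 307.70945915]
t 11.4 tcp winch [-1.000e-01  1.400e+00  2.972e+02] rot err to DOWN(tool) [0.    0.001 0.   ]
F winch [ 0.8 -0.  -3.9] M [-0.01  0.04 -0.01] w 29.126511967963523 ff 101.22118949890137 q [ 0.41  0.35 -0.62  1.34  0.2   1.51  0.28]
```

The drum rotated slightly in the pads and sits about 3° plug-up; I correct that.

{"name": "carry_out", "arguments": {"series": [[0, 0, 0, 0, -0.03, 0, 2.5], [0, 0, 0, 0, -0.053, 0, 2.5], [0, 0, 0, 0, -0.053, 0, 2.5], [0, 0, 0, 0, -0.053, 0, 2.5], [0, 0, 0, 0, -0.053, 0, 2.5], [0, 0, 0, 0, -0.053, 0, 2.5]]}}

```text
t: 12.15
tcp_pos: [591.4, -4.0, 297.2]
ee_rot: [1.61, 2.646, -0.042]
ft_force: [-0.7, 0.4, -4.7]
grip_width: 29.4
finger_force: 101.2
```

```bash
python3 -c "
from h import *
state();print(np.abs(ctrl.sense()['qd']).max())
print(ctrl.sign_off())"
```

```text
t 12.15 tcp winch [-1.000e-01  1.200e+00  2.972e+02] rot err to DOWN(tool) [ 0.    -0.052  0.001]
F winch [-0.5  0.7 -4.7] M [ 0.08 -0.04 -0.05] w 29.361853351811625 ff 101.21776342391968 q [ 0.39  0.33 -0.62  1.37  0.24  1.49  0.26]
0.0017132126197271262
the job is handed in; nothing more can be done
None
```

The drum is out of the winch and held still and level in the gripper, about 190 mm above the tops of the side plates; in the last picture the crank and bystanders looked unmoved, and the job was handed in at 12.2 s.

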